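# Set up the bottle filler: seat the nest, set the metering valve, keep hold

## Robot

A 6-joint arm with a two-finger parallel gripper is mounted at the origin on the work surface. World frame = base frame: x ahead of the robot, y to its left, z up, the work surface at z = 0. Lengths are in m, angles in degrees, forces in N, time in s.
With the tool pointing down it reaches from about 0.4 to 0.825 m from the base axis. Payload 7 kg.
Tool frame: the origin (TCP) lies on the centre line of the jaws, within the pads' length; the fingertips stand 8 mm ahead of it and the grasp point (between the pads) lies 11 mm behind it; z points along the fingers, y is the line along which they close (so a half turn about z gives the same grasp; the last joint's range is limited). The gripper opens to 88 mm and grips with 3 to 60 N. Pads are 19 mm wide; open, the fingers measure 130 mm over their backs; the gripper's body (78 mm by 193 mm) begins 47 mm behind the grasp point.
Start: joints at [87.611, 20.546, 0.682, 0, -70.136, -16.507], TCP at [0.219, 0.639, 0.213] pointing down, gripper open.
Joint ranges: [-176.03, 176.03], [-82.01, 121.73], [-58.28, 71.71], [-173.87, 95.51], [-174.79, -0.11], [-173.66, 173.66]. Speed limits (degrees/s): [136.94, 136.94, 172.46, 180, 180, 180].

## Interface

Orientations are given as [roll, pitch, yaw] about the fixed x, y, z axes, in that order (R = Rz(yaw) Ry(pitch) Rx(roll)).
In Python, from plant import telemetry, viewer, close_job, models gives the robot as it stands.
- The arm moves only by the shell command python3 -m handwheel 'ROWS' [FORCE]. ROWS is JSON, a list of rows, each an object with "grip": the closure, from -1 (fully open) to 1 (shut); "travel": the shift along the tool's x, y, z as a fraction of full scale, a list of three; "spin": the turn about the tool's z as a fraction of full scale. A call has 1 to 8 rows; each row shifts and turns the commanded pose from where the row before left it, along the tool's axes as they then stand; what a row does not reach is not made up. Full scale, the value 1, is 0.025 m for a shift and 5 degrees for a turn. A row lasts 1/8 s, in which the tool goes at most 62.5 mm and 10.7 degrees, less where a joint would pass 70% of its speed; a pose out of reach is approached as far as the arm can. A call with a number of a shift or a turn outside -1 to 1 is refused whole. A call with a gripper value outside its range is refused whole. The fingers move at their own pace and stop on an object; FORCE is the grip in N (left out, the last holds). Time passes only in rows, so rows that do not move let the fingers close. It gives the time, the measured TCP pose, the force, the opening and the grip force at its end, in the units of the state.
- telemetry.get_state(): the state, without advancing time (a new reading comes with each control period).
- viewer.capture(name): name is "side" or "top"; returns the picture (400x640x3 uint8, red, green, blue); there is no depth.
- viewer.calibration(name): a dict with "fx", "fy", "cx", "cy" (pixels), "T" (4x4, takes a point from camera to world coordinates). Camera axes: x right, y down, z forward; pixel columns grow to the right and rows downward; lengths in m; the calibration is good to about 2 mm. A picture is of the moment at which its call begins. calibration takes no time and is no camera call.
- close_job(): hands the job in; it is judged then, once.
Trained networks look in the newest picture that a camera, given by its name, has taken for a name from the list of things; names that differ only in an ending like _2 or _b are one class to them, and where a whole thing is asked for, a point or a joint stands for the part that bears it (a point fixed in the world has none). Each returns a list of dicts, best first, with "p" (0 to 1); they miss things now and then, are a little off and sometimes report something else, mostly with a low value. They report only what shows in the picture. A call takes as long as a camera call. They do not tell look-alikes from the thing itself.
- models.find_in(camera, thing): "position" ([column, row] in pixels, amid what is visible of it).
The state is a dict: "time_s": time; "joints": joint angles; "qd": joint speeds; "joint_torque": joint torques, N m; "tcp_pos": TCP position; "eef_rot": TCP orientation; "contact_force": force on the tool from outside, world axes, zero at the start; "moment": the same for the moment, N m; "gripper_width": finger opening in m; "gripper_force": force on a finger pad.
Only numpy, scipy, OpenCV 4.12 (cv2) and the standard library are available. Lean on these libraries where they do the work, as an engineer would, in place of code of your own. Each camera call takes 0.05 s, during which the arm holds its last target. There are 200 camera calls.

## Task

Set up the bottle filler: seat the white two-bottle nest flat and square, fully home in the rectangular pocket of the filler's deck, and let go of it. Then, by the handle on its handwheel, turn the metering valve clockwise until it is shut against its stop, back it off exactly two full turns, and finish still gripping the handle there. Leave the bottles and the loose cap where they stand.

Things in the scene. Friction and masses are not known exactly. Their poses are not given: they have to be found in the camera images.
- nest_mid (a point): Centre of the loose white plastic bottle nest (0.3 kg), 38.5 mm above its underside, inside its upright grip web. The web is flat-sided, 12 mm thick (x) and 46 mm wide (y), rising to 77 mm above the underside: grip it across the 12 mm near its top. x = along the base, y = across it, z = up; a half turn makes no difference. The nest starts standing on the bench left of the filler, at varied yaw.
- nest: The same nest; origin at the centre of its underside, axes as nest_mid. A flat rectangular base, 140 (x) x 66 (y) x 14 mm, its lower edge tapered (underside 134 x 60 mm, full size from 4 mm up), carries two round bottle cups, 54 mm outside, 41 mm either side of the centre along x, tops 30 mm above the underside; the grip web stands between them.
- pocket (a point): Centre of the floor of the rectangular pocket in the left part of the filler's aluminium deck (220 x 460 x 30 mm, fixed on the bench). The pocket is 144 (x) x 70 (y) mm, 10 mm deep, its floor 20 mm above the bench, with sharp edges. z = up, y points to the deck's left end. Seated, the nest's origin lies here, its x along the pocket's x, either way round.
- wheel_centre (a point): Centre of the valve's steel handwheel, on its upright axis in the rim's plane, 170 mm above the bench, 250 mm from the pocket along -y; axes as the pocket's. Rim 110 mm across, 13 mm thick. The wheel stays at this height; a brass stem rises through its hub 4 mm a turn as it opens. A riser pipe stands 130 mm in +y from here; its spout, up to 183 mm above the bench, points away to +x.
- valve (a joint): Turn of the handwheel, rad: 0 = shut against its stop, growing counter-clockwise seen from above as it opens (at most 22). Starts 1 to 5 rad open. The handle stands at this angle about the wheel's axis, counter-clockwise from wheel_centre's x axis. It takes about 0.14 N m to turn (2.5 N at the handle) and stays where it is left.
- handle: Upright aluminium handle on the wheel's rim, 55 mm from the wheel's axis: 22 mm in diameter, 58 mm long, from 14 to 72 mm above the rim's plane. Origin on its own axis, 42 mm above the rim's plane (212 mm above the bench). It spins freely on its pin, so a gripper can hold it from above and carry it round the circle without turning itself.
- bottle_right: Bystander: clear bottle with a yellow screw cap, 46 mm in diameter, 110 mm tall, to the right of the filler. Origin at the centre of its underside.
- bottle_left: Bystander: clear bottle without a cap, 46 mm in diameter, 100 mm tall, beyond the filler on the left. Origin at the centre of its underside.
- cap: Bystander: loose yellow cap, 34 mm in diameter, 20 mm high, lying right of the filler, on the robot's side. Origin at the centre of its underside.
Not all that is in view belongs to the job. Of the things shaped like the nest, the white one is meant.

How it is judged (in metres and radians):
On the way, in this order (a step that is already met when the one before it is completed fails the run):
1. the nest sits flat and square, fully home in the pocket, let go (horizontal distance between nest and pocket below 0.004 m and z of nest in the frame of pocket below 0.002 m and angle between the x axis of nest and the x axis of pocket, either way round below 0.05 rad and angle between nest's own z axis and vertical below 0.03 rad and contact force between the fingers and nest below 0.3 N), for 0.2 s.
2. the valve is shut against its stop (value of joint valve below 0.06 rad), for 0.2 s.
At the end, for the whole second after the job is handed in: Nest in the pocket: within 4 mm of its centre and 2 mm of its floor, level (0.03 rad), square (0.05 rad). Valve, once shut, now two turns open (12.57 rad, within 0.2) and still. Fingers grip the handle with over 2 N, its axis within 15 mm of the grasp point, through the last second (horizontal distance between nest and pocket below 0.004 m and z of nest in the frame of pocket below 0.002 m and angle between the x axis of nest and the x axis of pocket, either way round below 0.05 rad and angle between nest's own z axis and vertical below 0.03 rad and value of joint valve between 12.366 and 12.766 rad and velocity of joint valve between -0.1 and 0.1 rad/s and contact force between the fingers and handle above 2 N and distance between the grasp point and handle below 0.04 m and horizontal distance between the grasp point and handle below 0.015 m); the arm keeps its last pose, push and grip.
It fails at once if a bottle or the cap is pushed away or knocked over (distance of any of bottle_right, bottle_left, cap from where it was at the start of the episode above 0.03 m or angle between any of bottle_right, bottle_left's own z axis and vertical above 0.4 rad).
It also fails if it takes over 72 s, if anything falls off the work surface, if the arm or the gripper's body presses on something with over 40 N, if the wrist force passes 120 N, or if a joint passes its speed limit or range.

## Working session

There is one attempt and no reset: what is moved stays moved. The work goes in short steps, Python scripts to look and compute and a shell command to move; the robot and the scene stay as the last step left them, time stands still between calls to the robot, and variables do not carry over. Pictures are saved under pics/ and viewed, at most 10 in all, crops included, and the job is handed in when it is done.

```bash
mkdir -p pics; python3 - <<'E'
from plant import telemetry, viewer, models
import cv2,numpy as np
print(telemetry.get_state())
for c in("top","side"):
    im=viewer.capture(c); cv2.imwrite(f"pics/{c}0.png",im[...,::-1])
    k=viewer.calibration(c); print(c,k["fx"],k["fy"],k["cx"],k["cy"],np.round(k["T"],4).tolist())
    for t in("nest","nest_mid","wheel_centre","handle","bottle_left","bottle_right","cap","pocket"):
        try: print(t,[(np.round(d["position"],1).tolist(),round(d["p"],2)) for d in models.find_in(c,t)][:4])
        except Exception as e: print(t,e)
E
```

```text
{'time_s': 0.0, 'joints': array([ 8.76117761e+01,  2.05912483e+01,  6.34625574e-01, -2.02779403e-02,
       -7.01347216e+01, -1.65077331e+01]), 'qd': array([ 0.0499018 ,  0.09008519, -0.08382674,  0.06228849, -0.02972018,
        0.06753297]), 'joint_torque': array([-3.78606856e-04, -5.82720709e+01,  2.93044299e+01,  6.99749932e+00,
        6.73436109e-03, -1.67593330e-04]), 'tcp_pos': array([0.21845108, 0.63814684, 0.21183078]), 'eef_rot': array([ 1.79907004e+02, -7.68070011e-03, -1.89028566e+01]), 'contact_force': array([-0.83654497, -0.12702446,  0.55700808]), 'moment': array([0.00730686, 0.04379391, 0.00988862]), 'gripper_force': 0.0, 'gripper_width': 0.08774982750075169}
top 428.2396819880286 428.2396819880286 320.91116398789603 195.7429241020349 [[-0.0308, -0.9963, 0.0803, 0.5132], [-0.9995, 0.0309, 0.0009, -0.0316], [-0.0033, -0.0803, -0.9968, 1.3445], [0.0, 0.0, 0.0, 1.0]]
nest [([213.2, 222.4], 0.92), ([258.8, 130.5], 0.73), ([156.2, 220.4], 0.61), ([197.6, 286.3], 0.57)]
nest_mid [([156.2, 220.9], 0.9), ([212.6, 224.7], 0.88), ([197.1, 287.5], 0.72), ([257.7, 129.2], 0.58)]
wheel_centre [([350.5, 220.4], 0.79)]
handle []
bottle_left [([219.0, 176.4], 0.83)]
bottle_right [([480.1, 224.3], 0.61)]
cap []
pocket [([346.9, 220.5], 0.94)]
side 419.2472961262442 419.2472961262442 324.66942616613954 195.54302925661617 [[0.7053, -0.4864, 0.5158, -0.0133], [-0.7089, -0.4957, 0.5018, -0.5953], [0.0116, -0.7195, -0.6943, 0.9335], [0.0, 0.0, 0.0, 1.0]]
nest [([186.7, 198.4], 0.91), ([218.3, 155.7], 0.9), ([242.5, 179.4], 0.81), ([337.7, 159.7], 0.61)]
nest_mid [([343.3, 159.9], 0.82), ([245.0, 176.9], 0.8), ([184.6, 199.8], 0.67), ([214.8, 152.7], 0.63)]
wheel_centre [([346.6, 256.8], 0.6)]
handle [([372.3, 248.9], 0.74), ([383.0, 371.9], 0.74)]
bottle_left [([281.7, 154.4], 0.58)]
bottle_right [([459.5, 349.5], 0.87)]
cap []
pocket [([345.6, 255.5], 0.87)]
```

View pics/top0.png

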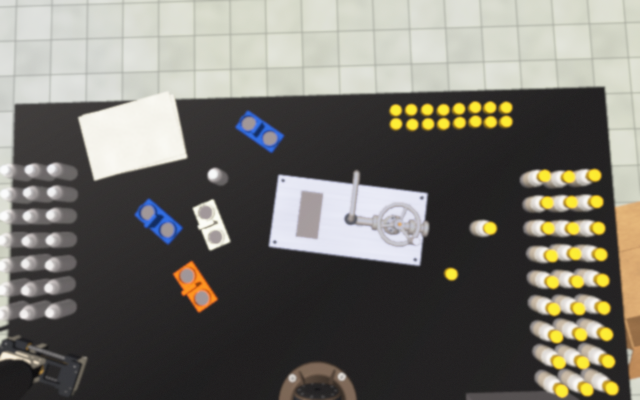

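View pics/side0.png

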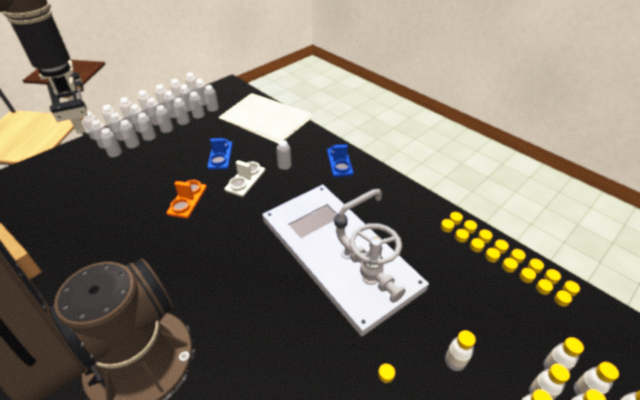

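The nest look-alikes in the top view are blue (158,220), blue (259,131), orange (196,287) and white (211,225). White is the one meant, and I'll confirm it in a crop.

```bash
cat > h.py <<'E'
import numpy as np,cv2
from plant import viewer,telemetry,models
def ray(c,uv,z):
    k=viewer.calibration(c);T=np.array(k["T"]);uv=np.atleast_2d(np.float64(uv))
    d=np.c_[(uv[:,0]-k["cx"])/k["fx"],(uv[:,1]-k["cy"])/k["fy"],np.ones(len(uv))]@T[:3,:3].T
    o=T[:3,3];return o+d*((z-o[2])/d[:,2])[:,None]
def proj(c,P):
    k=viewer.calibration(c);T=np.array(k["T"]);q=(np.atleast_2d(P)-T[:3,3])@T[:3,:3]
    return np.c_[q[:,0]/q[:,2]*k["fx"]+k["cx"],q[:,1]/q[:,2]*k["fy"]+k["cy"]]
def state():
    s=telemetry.get_state();return s
E
python3 - <<'E'
import cv2,numpy as np
t=cv2.imread("pics/top0.png");s=cv2.imread("pics/side0.png")
f=lambda im,x0,y0,w,h,W,H:cv2.resize(im[y0:y0+h,x0:x0+w],(W,H),interpolation=cv2.INTER_CUBIC)
a=f(t,180,190,66,75,264,300);b=f(t,260,165,180,105,514,300)
c=f(s,215,150,60,50,360,300);d=f(s,255,180,180,155,348,300)
o=np.zeros((600,800,3),np.uint8);o[:300,:264]=a;o[:300,270:784]=b;o[300:,:360]=c;o[300:,370:718]=d
cv2.imwrite("pics/crop1.png",o)
E
```

```text
(no output)
```

View pics/crop1.png

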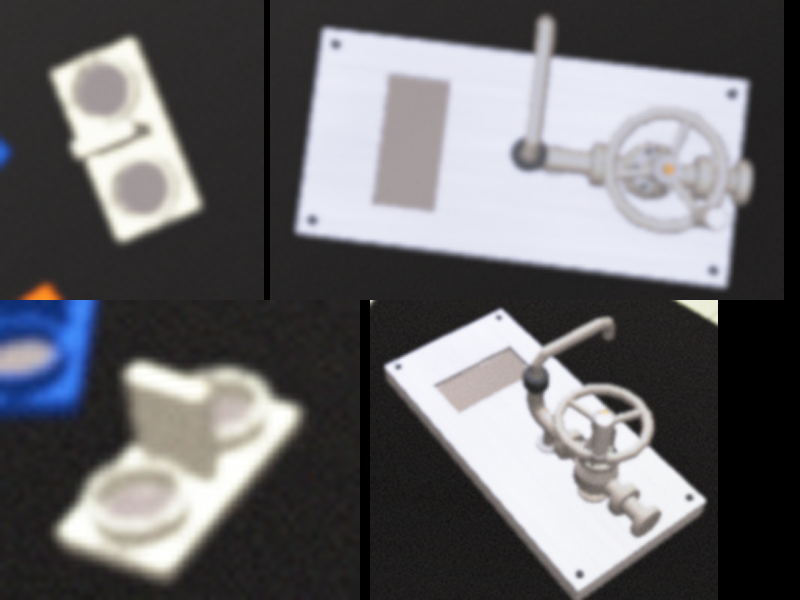

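The crop confirms the white nest: web upright, centre about (212,224) in the top view. The handle shows at about (415,241) in the top view, at the lower right of the rim. Next I'll measure poses.

```bash
cat > meas.py <<'E'
from h import *
from scipy.optimize import least_squares
def deckmask(im):
    hsv=cv2.cvtColor(im,cv2.COLOR_BGR2HSV); return hsv
def rectfit(c,cnt,z,L,W):
    P=ray(c,cnt.reshape(-1,2),z)[:,:2]
    (cx,cy),(w,h),a=cv2.minAreaRect(P.astype(np.float32)*1000)
    if w<h: a+=90
    p0=[cx,cy,np.radians(a)]
    def r(p,l=L*500,w=W*500,raw=False):
        c_,s_=np.cos(p[2]),np.sin(p[2]);d=P*1000-p[:2]
        x=abs(d@[c_,s_])-l;y=abs(d@[-s_,c_])-w
        return np.where((x>0)&(y>0),np.hypot(np.maximum(x,0),np.maximum(y,0)),np.maximum(x,y))
    s=least_squares(lambda q:r(q[:3],q[3],q[4]),p0+[L*500,W*500],loss="soft_l1",f_scale=1.)
    q=s.x;return np.r_[q[:2],(np.degrees(q[2])+90)%180-90,2*q[3:5]],np.sqrt(np.mean(s.fun**2))
def sub(gray,lev,box,K=6):
    x0,y0,x1,y1=box;g=cv2.resize(gray[y0:y1,x0:x1],None,fx=K,fy=K,interpolation=cv2.INTER_CUBIC)
    cs,_=cv2.findContours((g>lev).astype(np.uint8),cv2.RETR_LIST,cv2.CHAIN_APPROX_NONE)
    return [((c.reshape(-1,2)+.5)/K-.5+[x0,y0]) for c in cs if cv2.contourArea(c)>2000]
E
python3 - <<'E'
from meas import *
t=cv2.imread("pics/top0.png");g=cv2.cvtColor(t,cv2.COLOR_BGR2GRAY);s=cv2.cvtColor(cv2.imread("pics/side0.png"),cv2.COLOR_BGR2GRAY)
np.set_printoptions(precision=2,suppress=True)
print("levels deck",g[200,285],"pocket",g[215,310],"bg",g[260,240],"nestbase",g[228,222],"side deck",s[215,280],"pocket",s[219,315])
print("deck");[print(len(c),*rectfit("top",c,.03,.46,.22)) for c in sub(g,120,(262,165,440,275))]
print("pocket top");[print(len(c),*rectfit("top",c,.03,.144,.07)) for c in sub(g,(int(g[200,285])+int(g[215,310]))//2,(290,182,334,246))]
print("pocket side");[print(len(c),*rectfit("side",c,.03,.144,.07)) for c in sub(s,(int(s[215,280])+int(s[219,315]))//2,(283,198,338,243)) ]
print("nest top z0.014");[print(len(c),*rectfit("top",c,.012,.14,.066)) for c in sub(g,110,(185,190,240,260))]
for uv,z in(((414.8,241.3),.242),((260+(712-270)/2.856,241.3),.20)):print("handle",ray("top",uv,z))
for n,uv in(("bl",(219,176)),("br",(480,226)),("cap",(451,274))):print(n,ray("top",uv,.05))
print("hs",ray("side",(374,240),.242))
E
```

```text
levels deck 232 pocket 159 bg 39 nestbase 249 side deck 246 pocket 183
deck
240 [ 625.07 -161.44  -29.18  460.     19.7 ] 5.296118413186196
2792 [ 544.21 -111.63   81.08  464.94  224.47] 6.477011317745444
pocket top
791 [563.22   7.55  -9.01 142.07  67.95] 0.34055411678595643
1292 [566.     0.1   88.31 134.56 195.92] 0.18366321262915733
pocket side
1662 [556.88  18.83  45.07 177.21 146.7 ] 20.70657430781841
nest top z0.014
769 [542.26 313.77  21.1  147.28  73.88] 1.117472925371029
handle [[ 0.48 -0.27  0.24]]
handle [[ 0.48 -0.28  0.2 ]]
bl [[0.69 0.28 0.05]]
br [[ 0.51 -0.51  0.05]]
cap [[ 0.37 -0.41  0.05]]
hs [[ 0.48 -0.27  0.24]]
```

```bash
cat > nestfit.py <<'E'
from h import *
from scipy.optimize import minimize
th=np.linspace(0,2*np.pi,32,endpoint=False)
def box(l,w,z): return [[sx*l/2,sy*w/2,z] for sx in(1,-1) for sy in(1,-1)]
cup=lambda x:np.array([[x+.027*np.cos(a),.027*np.sin(a),z] for a in th for z in(.01,.03)])
PARTS=[np.array(box(.134,.06,0)+box(.14,.066,.004)+box(.14,.066,.014)),cup(.041),cup(-.041),np.array(box(.012,.046,.01)+box(.012,.046,.077))]
K=6
def model(c,p,bx,pz=0):
    x0,y0,x1,y1=bx;m=np.zeros(((y1-y0)*K,(x1-x0)*K),np.uint8);a=np.radians(p[2])
    R=np.array([[np.cos(a),-np.sin(a),0],[np.sin(a),np.cos(a),0],[0,0,1]])
    for P in PARTS:
        uv=(proj(c,P@R.T+[p[0]/1000,p[1]/1000,pz])-[x0,y0]+.5)*K-.5
        cv2.fillConvexPoly(m,cv2.convexHull(np.round(uv*16).astype(np.int32)),255,shift=4)
    return cv2.resize(m,(x1-x0,y1-y0),interpolation=cv2.INTER_AREA)/255.
def obs(im,bx,lev=130):
    x0,y0,x1,y1=bx;g=cv2.resize(im[y0:y1,x0:x1],None,fx=K,fy=K,interpolation=cv2.INTER_CUBIC)
    hsv=cv2.cvtColor(g,cv2.COLOR_BGR2HSV)
    m=((hsv[...,2]>lev)&(hsv[...,1]<90)).astype(np.uint8)
    cs,_=cv2.findContours(m,cv2.RETR_EXTERNAL,cv2.CHAIN_APPROX_NONE);c=max(cs,key=cv2.contourArea)
    m[:]=0;cv2.drawContours(m,[c],-1,255,-1)
    return cv2.resize(m,(x1-x0,y1-y0),interpolation=cv2.INTER_AREA)/255.
def fit(views,p0,pz=0):
    O=[(c,obs(im,b),b) for c,im,b in views]
    f=lambda p:sum(((model(c,p,b,pz)-o)**2).sum() for c,o,b in O)
    r=minimize(f,p0,method="Nelder-Mead",options=dict(initial_simplex=np.array(p0)+np.array([[0,0,0],[6,0,0],[0,6,0],[0,0,6]]),xatol=.02,fatol=.01))
    return r.x,r.fun
E
python3 - <<'E'
from nestfit import *
t=cv2.imread("pics/top0.png");s=cv2.imread("pics/side0.png")
A=("top",t,(186,192,238,258));B=("side",s,(219,155,268,202))
for v in([A],[B],[A,B]):print(*fit(v,[542,312,21]))
st=telemetry.get_state();print(st["tcp_pos"],st["eef_rot"])
E
```

```text
[542.29631579 314.29010244  20.66896955] 48.09659361783929
[543.67105229 314.84313894  20.3678841 ] 9.03675509419454
[543.11171259 314.46378082  20.63787662] 61.463806228373706
[0.21861087 0.63859981 0.21279066] [-1.79997382e+02  2.86862793e-04 -1.88936109e+01]
```

```bash
python3 -m handwheel '[{"grip":-1,"travel":[0,0,0],"spin":1},{"grip":-1,"travel":[0,0,0],"spin":1},{"grip":-1,"travel":[0,0,0],"spin":1},{"grip":-1,"travel":[0,0,0],"spin":1},{"grip":-1,"travel":[0,0,0],"spin":1},{"grip":-1,"travel":[0,0,0],"spin":1},{"grip":-1,"travel":[0,0,0],"spin":1},{"grip":-1,"travel":[0,0,0],"spin":1}]' 30
python3 -m handwheel '[{"grip":-1,"travel":[0,0,0],"spin":1},{"grip":-1,"travel":[0,0,0],"spin":1},{"grip":-1,"travel":[0,0,0],"spin":0.1},{"grip":-1,"travel":[0.5,-0.2,0],"spin":0},{"grip":-1,"travel":[1,-0.45,0],"spin":0},{"grip":-1,"travel":[1,-0.45,0],"spin":0},{"grip":-1,"travel":[1,-0.45,0],"spin":0},{"grip":-1,"travel":[1,-0.45,0],"spin":0}]'
```

```text
time_s: 1.9
tcp_pos: [0.2186, 0.6386, 0.2128]
eef_rot: [180.0, 0.0, -59.1]
contact_force: [-0.6, -0.1, 0.3]
gripper_width: 0.0875
gripper_force: 0.0
time_s: 2.9
tcp_pos: [0.3067, 0.5491, 0.213]
eef_rot: [-180.0, 0.0, -69.4]
contact_force: [0.1, 0.6, -0.0]
gripper_width: 0.0877
gripper_force: 0.0
```

```bash
python3 -m handwheel '[{"grip":-1,"travel":[1,-0.45,0],"spin":0},{"grip":-1,"travel":[1,-0.45,0],"spin":0},{"grip":-1,"travel":[1,-0.45,0],"spin":0},{"grip":-1,"travel":[1,-0.45,0],"spin":0},{"grip":-1,"travel":[1,-0.45,0],"spin":0},{"grip":-1,"travel":[1,-0.45,0],"spin":0},{"grip":-1,"travel":[1,-0.45,0],"spin":0},{"grip":-1,"travel":[1,-0.45,0],"spin":0}]' 
python3 -m handwheel '[{"grip":-1,"travel":[1,-0.45,0],"spin":0},{"grip":-1,"travel":[1,-0.45,0],"spin":0},{"grip":-1,"travel":[1,-0.45,0],"spin":0},{"grip":-1,"travel":[1,-0.45,0],"spin":0},{"grip":-1,"travel":[0.2,-0.18,0],"spin":0},{"grip":-1,"travel":[0,0,0],"spin":0},{"grip":-1,"travel":[0,0,0],"spin":0},{"grip":-1,"travel":[0,0,0],"spin":0}]'
```

```text
time_s: 3.9
tcp_pos: [0.4608, 0.3935, 0.2129]
eef_rot: [-180.0, 0.0, -69.4]
contact_force: [0.4, -0.2, 0.3]
gripper_width: 0.088
gripper_force: 0.0
time_s: 4.9
tcp_pos: [0.5425, 0.315, 0.2128]
eef_rot: [-180.0, 0.0, -69.3]
contact_force: [-0.4, 0.8, -0.3]
gripper_width: 0.0878
gripper_force: 0.0
```

```bash
python3 -m handwheel '[{"grip":-1,"travel":[0.03,0,1],"spin":0},{"grip":-1,"travel":[0,0,1],"spin":0},{"grip":-1,"travel":[0,0,1],"spin":0},{"grip":-1,"travel":[0,0,1],"spin":0},{"grip":-1,"travel":[0,0,1],"spin":0},{"grip":-1,"travel":[0,0,0.8],"spin":0},{"grip":-1,"travel":[0,0,0.56],"spin":0},{"grip":-1,"travel":[0,0,0],"spin":0}]' 
python3 -m handwheel '[{"grip":-1,"travel":[0,0,0],"spin":0},{"grip":1,"travel":[0,0,0],"spin":0},{"grip":1,"travel":[0,0,0],"spin":0},{"grip":1,"travel":[0,0,0],"spin":0},{"grip":1,"travel":[0,0,0],"spin":0},{"grip":1,"travel":[0,0,0],"spin":0},{"grip":1,"travel":[0,0,0],"spin":0},{"grip":1,"travel":[0,0,0],"spin":0}]' 25
```

```text
time_s: 5.9
tcp_pos: [0.5426, 0.3136, 0.0529]
eef_rot: [179.9, -0.0, -69.4]
contact_force: [-0.2, -0.1, 1.2]
gripper_width: 0.088
gripper_force: 0.0
time_s: 6.9
tcp_pos: [0.5432, 0.3138, 0.0537]
eef_rot: [180.0, -0.0, -69.4]
contact_force: [-0.0, -0.8, 0.2]
gripper_width: 0.0229
gripper_force: 0.0
```

```bash
python3 -m handwheel '[{"grip":1,"travel":[0,0,0],"spin":0},{"grip":1,"travel":[0,0,0],"spin":0},{"grip":1,"travel":[0,0,0],"spin":0},{"grip":1,"travel":[0,0,0],"spin":0},{"grip":1,"travel":[0,0,-0.4],"spin":0},{"grip":1,"travel":[0,0,-0.8],"spin":0},{"grip":1,"travel":[0,0,-1],"spin":0},{"grip":1,"travel":[0,0,-0.8],"spin":0}]' 
python3 -m handwheel '[{"grip":1,"travel":[0,0,0],"spin":0.6},{"grip":1,"travel":[0,0,0],"spin":1},{"grip":1,"travel":[0,0,0],"spin":1},{"grip":1,"travel":[0,0,0],"spin":1},{"grip":1,"travel":[0,0,0],"spin":1},{"grip":1,"travel":[0,0,0],"spin":1},{"grip":1,"travel":[0,0,0],"spin":0.32},{"grip":1,"travel":[0,0,0],"spin":0}]'
```

```text
time_s: 7.9
tcp_pos: [0.5432, 0.3138, 0.1299]
eef_rot: [-180.0, 0.0, -69.4]
contact_force: [-0.1, 0.0, -4.5]
gripper_width: 0.0115
gripper_force: 25.0
time_s: 8.9
tcp_pos: [0.5431, 0.3137, 0.1288]
eef_rot: [180.0, -0.0, -98.9]
contact_force: [0.1, -0.3, -4.0]
gripper_width: 0.0117
gripper_force: 25.0
```

```bash
python3 -m handwheel '[{"grip":1,"travel":[0.5,-0.11,0],"spin":0},{"grip":1,"travel":[1,-0.22,0],"spin":0},{"grip":1,"travel":[1,-0.22,0],"spin":0},{"grip":1,"travel":[1,-0.24,0],"spin":0},{"grip":1,"travel":[1,-0.24,0],"spin":0},{"grip":1,"travel":[1,-0.24,0],"spin":0},{"grip":1,"travel":[1,-0.24,0],"spin":0},{"grip":1,"travel":[1,-0.24,0],"spin":0}]' 
python3 -m handwheel '[{"grip":1,"travel":[1,-0.24,0],"spin":0},{"grip":1,"travel":[1,-0.24,0],"spin":0},{"grip":1,"travel":[1,-0.24,0],"spin":0},{"grip":1,"travel":[0.8,-0.14,0],"spin":0},{"grip":1,"travel":[0.5,-0.1,0],"spin":0},{"grip":1,"travel":[0.2,0,0],"spin":0},{"grip":1,"travel":[0,0,0],"spin":0},{"grip":1,"travel":[0,0,0],"spin":0}]'
```

```text
time_s: 9.9
tcp_pos: [0.557, 0.1195, 0.129]
eef_rot: [-180.0, 0.0, -99.0]
contact_force: [0.6, 1.0, -3.8]
gripper_width: 0.0117
gripper_force: 25.0
time_s: 10.9
tcp_pos: [0.5633, 0.0074, 0.1288]
eef_rot: [-180.0, 0.0, -99.0]
contact_force: [0.5, 0.5, -3.0]
gripper_width: 0.0118
gripper_force: 25.0
```

```bash
python3 -m handwheel '[{"grip":1,"travel":[0.03,0,0.6],"spin":0},{"grip":1,"travel":[0,0,0.7],"spin":0},{"grip":1,"travel":[0,0,0.3],"spin":0},{"grip":1,"travel":[0,0,0],"spin":0},{"grip":1,"travel":[0,0,0.1],"spin":0},{"grip":1,"travel":[0,0,0.1],"spin":0},{"grip":1,"travel":[0,0,0.1],"spin":0},{"grip":1,"travel":[0,0,0],"spin":0}]' 
python3 - <<'E'
from h import *
for c in("top","side"):cv2.imwrite(f"pics/{c}1.png",viewer.capture(c)[...,::-1])
a=cv2.imread("pics/top1.png")[170:260,255:355];b=cv2.imread("pics/side1.png")[150:260,255:375]
cv2.imwrite("pics/crop2.png",np.hstack([cv2.resize(a,(400,360),interpolation=2),cv2.resize(b,(400,360),interpolation=2)]))
E
```

```text
time_s: 11.9
tcp_pos: [0.563, 0.0061, 0.0812]
eef_rot: [180.0, -0.0, -99.0]
contact_force: [-0.4, 0.0, -3.8]
gripper_width: 0.0118
gripper_force: 25.0
```

View pics/crop2.png

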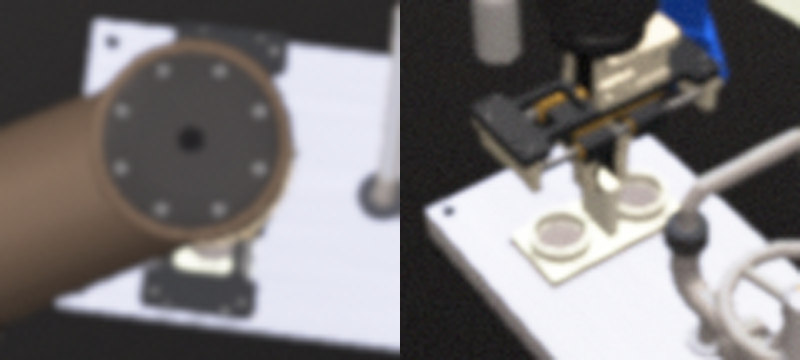

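No contact yet and the underside is below the deck surface, so the nest has entered the pocket. I'll keep lowering it.

```bash
python3 -m handwheel '[{"grip":1,"travel":[-0.03,0,0.08],"spin":0},{"grip":1,"travel":[0,0,0.08],"spin":0},{"grip":1,"travel":[0,0,0.08],"spin":0},{"grip":1,"travel":[0,0,0.04],"spin":0},{"grip":1,"travel":[0,0,0],"spin":0}]'
```

```text
time_s: 12.62
tcp_pos: [0.5631, 0.0068, 0.0741]
eef_rot: [180.0, -0.0, -99.0]
contact_force: [0.9, 0.0, -4.4]
gripper_width: 0.0115
gripper_force: 25.0
```

```bash
python3 -m handwheel '[{"grip":1,"travel":[0,0,0.04],"spin":0},{"grip":1,"travel":[0,0,0.04],"spin":0},{"grip":1,"travel":[0,0,0],"spin":0}]'; python3 -m handwheel '[{"grip":-0.4,"travel":[0,0,0],"spin":0},{"grip":-0.4,"travel":[0,0,0],"spin":0},{"grip":-0.4,"travel":[0,0,0],"spin":0},{"grip":-0.4,"travel":[0,0,0],"spin":0}]'
```

```text
time_s: 13.0
tcp_pos: [0.5634, 0.0069, 0.0737]
eef_rot: [-179.9, 0.0, -99.0]
contact_force: [-4.3, 0.9, 8.5]
gripper_width: 0.0113
gripper_force: 25.0
time_s: 13.5
tcp_pos: [0.5633, 0.0069, 0.0722]
eef_rot: [-180.0, -0.0, -99.0]
contact_force: [-0.1, -0.2, -0.4]
gripper_width: 0.0461
gripper_force: 0.0
```

```bash
python3 -m handwheel '[{"grip":-0.4,"travel":[0,0,-0.5],"spin":0},{"grip":-0.4,"travel":[0,0,-1],"spin":0},{"grip":-0.4,"travel":[0,0,-1],"spin":0},{"grip":-0.4,"travel":[0,0,-1],"spin":0},{"grip":-0.4,"travel":[0,0,-1],"spin":0},{"grip":-0.4,"travel":[0,0,-1],"spin":0},{"grip":-0.4,"travel":[0,0,-1],"spin":0},{"grip":-0.4,"travel":[0,0,-1],"spin":0}]'; python3 -m handwheel '[{"grip":-0.4,"travel":[0,1,-0.5],"spin":0},{"grip":-0.4,"travel":[0,1,0],"spin":0},{"grip":-0.4,"travel":[0,1,0],"spin":0},{"grip":-0.4,"travel":[0,1,0],"spin":0},{"grip":-0.4,"travel":[0.4,0.4,0],"spin":0},{"grip":-0.4,"travel":[0.8,0,0],"spin":0},{"grip":-0.4,"travel":[0.8,0,0],"spin":0},{"grip":-0.4,"travel":[0.4,0,0],"spin":0}]'
python3 - <<'E'
from nestfit import *
im={c:viewer.capture(c)[...,::-1].copy() for c in("top","side")}
for c in im:cv2.imwrite(f"pics/{c}2.png",im[c])
a=im["top"][165:275,260:440];b=im["side"][170:320,255:435]
cv2.imwrite("pics/crop3.png",np.vstack([cv2.resize(a,(490,300),interpolation=2),cv2.resize(b,(490,300)[:1]+(300,),interpolation=2)]))
E
```

```text
time_s: 14.5
tcp_pos: [0.5631, 0.0068, 0.2617]
eef_rot: [-179.9, 0.0, -99.0]
contact_force: [-0.1, -0.6, 0.1]
gripper_width: 0.0611
gripper_force: 0.0
time_s: 15.5
tcp_pos: [0.4451, -0.0362, 0.2728]
eef_rot: [-180.0, 0.0, -99.0]
contact_force: [0.1, -0.2, 0.3]
gripper_width: 0.0616
gripper_force: 0.0
```

View pics/crop3.png

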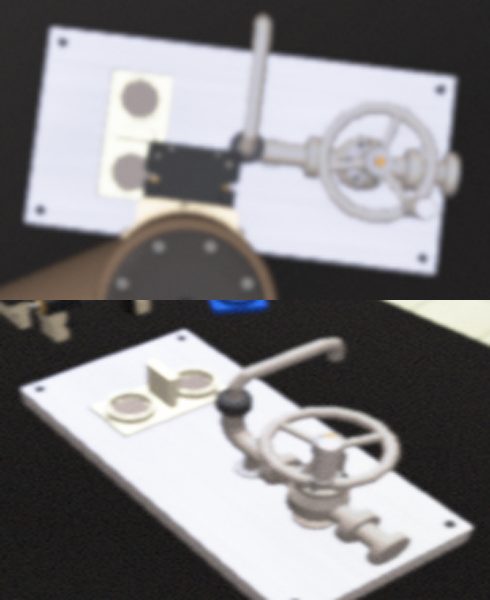

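The nest sits flat and flush in the pocket. In the top view the handle is at about (416,240), and in the side view its top is at about (374,240). I'll check both against the geometry.

```bash
python3 - <<'E'
from h import *
np.set_printoptions(precision=4,suppress=True)
y=np.array([np.sin(np.radians(9)),np.cos(np.radians(9)),0]);w=np.array([.5632,.0076,.17])-.25*y;print("wheel",w)
for c in("top","side"):
    print(c,"wheel",proj(c,w),"stemtop",proj(c,w+[0,0,.04]))
    im=cv2.imread(f"pics/{c}2.png")
    a=np.linspace(0,2*np.pi,60)
    for p in proj(c,w+.055*np.c_[np.cos(a),np.sin(a),0*a]):cv2.circle(im,tuple(np.int32(np.round(p*16))),8,(0,0,255),-1,shift=4)
    for d in(220,224,228):
        t=np.radians(d-9);h=w+.055*np.array([np.cos(t),np.sin(t),0]);print(d,proj(c,np.array([h+[0,0,.072],h+[0,0,.014]])).tolist())
    big=im[175:275,330:450] if c=="top" else im[200:300,315:435]
    cv2.imwrite(f"pics/o_{c}.png",cv2.resize(big,(480,400),interpolation=2))
cv2.imwrite("pics/crop4.png",cv2.resize(np.hstack([cv2.imread("pics/o_top.png"),cv2.imread("pics/o_side.png")]),(800,333)))
E
```

```text
wheel [ 0.5241 -0.2393  0.17  ]
top wheel [[398.1316 223.9051]] stemtop [[400.802  223.6824]]
220 [[414.9950868112734, 241.6024125472124], [410.35205450655064, 241.03220459951882]]
224 [[416.21320596114515, 240.7426522841212], [411.5098022672148, 240.2156058386591]]
228 [[417.36674178529694, 239.7988593048137], [412.6062928652186, 239.31917939977407]]
side wheel [[374.746  242.9581]] stemtop [[376.401  231.7397]]
220 [[373.9246929571138, 240.70417674428663], [371.50786198300887, 257.42299458452396]]
224 [[375.71021089650486, 241.00188557840073], [373.2152701719893, 257.7174929941076]]
228 [[377.50809601663997, 241.20469500511282], [374.9349471240456, 257.91777220551256]]
```

View pics/crop4.png

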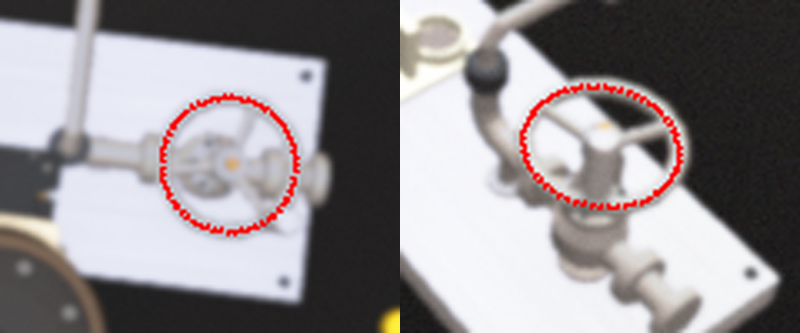

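```bash
python3 -m handwheel '[{"grip":-0.4,"travel":[1,-0.3,0],"spin":0},{"grip":-0.4,"travel":[1,-0.3,0],"spin":0},{"grip":-0.4,"travel":[1,-0.3,0],"spin":0},{"grip":-0.4,"travel":[1,-0.3,0],"spin":0},{"grip":-0.4,"travel":[1,-0.3,0],"spin":0},{"grip":-0.4,"travel":[1,-0.3,0],"spin":0},{"grip":-0.4,"travel":[1,-0.3,0],"spin":0},{"grip":-0.4,"travel":[1,-0.3,0],"spin":0}]'; python3 -m handwheel '[{"grip":-0.4,"travel":[0.7,-0.3,0],"spin":0},{"grip":-0.4,"travel":[0.34,-0.06,0],"spin":0},{"grip":-0.4,"travel":[0,0,0],"spin":0},{"grip":-0.4,"travel":[0,0,0],"spin":0},{"grip":-0.4,"travel":[0,0,0],"spin":0}]'
```

```text
time_s: 16.6
tcp_pos: [0.4737, -0.2427, 0.2722]
eef_rot: [180.0, -0.0, -99.0]
contact_force: [0.8, -0.4, -0.6]
gripper_width: 0.0615
gripper_force: 0.0
time_s: 17.23
tcp_pos: [0.478, -0.2686, 0.2725]
eef_rot: [-180.0, 0.0, -99.0]
contact_force: [-0.1, 0.5, -0.5]
gripper_width: 0.0613
gripper_force: 0.0
```

```bash
python3 -m handwheel '[{"grip":-0.4,"travel":[0,0,0.7],"spin":0},{"grip":-0.4,"travel":[0,0,1],"spin":0},{"grip":-0.4,"travel":[0,0,0.6],"spin":0},{"grip":-0.4,"travel":[0,0,0.24],"spin":0},{"grip":1,"travel":[0,0,0],"spin":0},{"grip":1,"travel":[0,0,0],"spin":0},{"grip":1,"travel":[0,0,0],"spin":0},{"grip":1,"travel":[0,0,0],"spin":0}]' 25; python3 -m handwheel '[{"grip":1,"travel":[0,0,0],"spin":0},{"grip":1,"travel":[0,0,0],"spin":0},{"grip":1,"travel":[0,0,0],"spin":0},{"grip":1,"travel":[0,0,0],"spin":0}]'
```

```text
time_s: 18.23
tcp_pos: [0.4781, -0.2693, 0.2091]
eef_rot: [-180.0, -0.0, -99.0]
contact_force: [-0.5, 0.1, -0.1]
gripper_width: 0.027
gripper_force: 0.0
time_s: 18.73
tcp_pos: [0.4785, -0.2692, 0.2091]
eef_rot: [-179.9, -0.0, -99.0]
contact_force: [1.9, 1.6, 1.9]
gripper_width: 0.0206
gripper_force: 25.0
```

```bash
cat > arc.py <<'E'
import numpy as np,sys,json
from plant import telemetry
a=[float(v) for v in sys.argv[1:]]  # phi0 phi1 step
n=round(abs(a[1]-a[0])/a[2]);ph=np.radians(np.linspace(a[0],a[1],n+1))
p=2.2*np.c_[-np.sin(ph),-np.cos(ph)];r=np.round(p,2);d=np.round(np.diff(r,axis=0),2)+0
for i,(x,y) in enumerate(d):
    if i%8==0:print()
    print(f'{{"grip":1,"travel":[{x:g},{y:g},0],"spin":0}}',end=",")
print()
E
python3 arc.py 222 12 15
cat > st.py <<'E'
from h import *
s=telemetry.get_state();w=np.array([.5241,-.2393]);d=s["tcp_pos"][:2]-w
a=np.radians(np.degrees(np.arctan2(d[1],d[0]))+9)%(2*np.pi);f=s["contact_force"]
t=np.array([-d[1],d[0]])/np.hypot(*d)
print("phi",np.degrees(a),"r",np.hypot(*d)*1000,"Ftang",f[:2]@t,"Frad",f[:2]@d/np.hypot(*d),"z",s["tcp_pos"][2],s["joints"][5],s["gripper_force"],s["gripper_width"])
E
python3 st.py
```

```text
{"grip":1,"travel":[-0.47,0.33,0],"spin":0},{"grip":1,"travel":[-0.54,0.19,0],"spin":0},{"grip":1,"travel":[-0.58,0.05,0],"spin":0},{"grip":1,"travel":[-0.56,-0.11,0],"spin":0},{"grip":1,"travel":[-0.52,-0.24,0],"spin":0},{"grip":1,"travel":[-0.43,-0.38,0],"spin":0},{"grip":1,"travel":[-0.33,-0.47,0],"spin":0},{"grip":1,"travel":[-0.19,-0.54,0],"spin":0},
{"grip":1,"travel":[-0.05,-0.58,0],"spin":0},{"grip":1,"travel":[0.11,-0.56,0],"spin":0},{"grip":1,"travel":[0.24,-0.52,0],"spin":0},{"grip":1,"travel":[0.38,-0.43,0],"spin":0},{"grip":1,"travel":[0.47,-0.33,0],"spin":0},{"grip":1,"travel":[0.54,-0.19,0],"spin":0},
phi 222.2505157275269 r 54.57043496189524 Ftang -0.2762537475923976 Frad -2.464338863924964 z 0.20905664721153527 -0.07414911021172527 25.00019042752683 0.02062465961848201
```

```bash
python3 -m handwheel '[{"grip":1,"travel":[-0.47,0.33,0],"spin":0},{"grip":1,"travel":[-0.54,0.19,0],"spin":0},{"grip":1,"travel":[-0.58,0.05,0],"spin":0},{"grip":1,"travel":[-0.56,-0.11,0],"spin":0},{"grip":1,"travel":[-0.52,-0.24,0],"spin":0},{"grip":1,"travel":[-0.43,-0.38,0],"spin":0},{"grip":1,"travel":[-0.33,-0.47,0],"spin":0},{"grip":1,"travel":[-0.19,-0.54,0],"spin":0}]'; python3 st.py
```

```text
time_s: 19.73
tcp_pos: [0.5199, -0.1842, 0.209]
eef_rot: [179.9, -0.1, -99.0]
contact_force: [-2.8, -6.0, 4.1]
gripper_width: 0.0207
gripper_force: 25.0
phi 103.36024700323955 r 55.28346752187186 Ftang 3.2455032512927042 Frad -5.813383875022658 z 0.20899074369829268 -9.862442404112254 25.001796351280063 0.020715137550563926
```

```bash
python3 -m handwheel '[{"grip":1,"travel":[-0.05,-0.58,0],"spin":0},{"grip":1,"travel":[0.11,-0.56,0],"spin":0},{"grip":1,"travel":[0.24,-0.52,0],"spin":0},{"grip":1,"travel":[0.38,-0.43,0],"spin":0},{"grip":1,"travel":[0.47,-0.33,0],"spin":0},{"grip":1,"travel":[0.54,-0.19,0],"spin":0},{"grip":1,"travel":[0,0,0],"spin":0}]'; python3 st.py; python3 arc.py 12 -12 4
```

```text
time_s: 20.6
tcp_pos: [0.5796, -0.2367, 0.2091]
eef_rot: [-180.0, -0.0, -99.0]
contact_force: [1.9, -2.3, 3.3]
gripper_width: 0.0209
gripper_force: 25.0
phi 11.64123510575297 r 55.51202081557132 Ftang -2.3640078318984146 Frad 1.7675246263944282 z 0.2090678703784602 -4.655309639303698 25.00037477700971 0.02091394191024687

{"grip":1,"travel":[0.15,-0.03,0],"spin":0},{"grip":1,"travel":[0.16,-0.01,0],"spin":0},{"grip":1,"travel":[0.15,-0.01,0],"spin":0},{"grip":1,"travel":[0.15,0.01,0],"spin":0},{"grip":1,"travel":[0.16,0.01,0],"spin":0},{"grip":1,"travel":[0.15,0.03,0],"spin":0},
```

```bash
python3 -m handwheel '[{"grip":1,"travel":[0.15,-0.03,0],"spin":0},{"grip":1,"travel":[0.16,-0.01,0],"spin":0},{"grip":1,"travel":[0.15,-0.01,0],"spin":0},{"grip":1,"travel":[0,0,0],"spin":0}]'; python3 st.py; python3 -m handwheel '[{"grip":1,"travel":[0.07,0,0],"spin":0},{"grip":1,"travel":[0,0,0],"spin":0}]'; python3 st.py
```

```text
time_s: 21.1
tcp_pos: [0.5789, -0.2477, 0.2091]
eef_rot: [-179.9, 0.0, -99.0]
contact_force: [4.1, 2.8, 5.7]
gripper_width: 0.0208
gripper_force: 25.0
phi 0.2957765637139058 r 55.43745596054002 Ftang 3.3865381292978776 Frad 3.663075470870242 z 0.20906143877177058 -3.5287376196240676 25.000654006144032 0.020827381041590674
time_s: 21.35
tcp_pos: [0.5789, -0.2479, 0.209]
eef_rot: [-179.9, 0.1, -99.0]
contact_force: [4.2, 9.1, 6.6]
gripper_width: 0.0209
gripper_force: 25.0
phi 0.1218973426363892 r 55.449002388601436 Ftang 9.644700180303932 Frad 2.718565406731282 z 0.20899560054569852 -3.366409197409159 25.000973454443738 0.02091916018406695
```

```bash
python3 -m handwheel '[{"grip":1,"travel":[0.06,0,0],"spin":0},{"grip":1,"travel":[0,0,0],"spin":0},{"grip":1,"travel":[0,0,0],"spin":0},{"grip":1,"travel":[0,0,0],"spin":0}]'; python3 st.py;  python3 arc.py 0 360 15
```

```text
time_s: 21.85
tcp_pos: [0.5789, -0.248, 0.209]
eef_rot: [-179.9, 0.2, -98.9]
contact_force: [4.4, 16.1, 8.9]
gripper_width: 0.0205
gripper_force: 25.0
phi 359.92785929051144 r 55.47057158230461 Ftang 16.645464645440928 Frad 1.8227942339474423 z 0.20898929669802624 -3.227123017078203 25.001088401768357 0.020497319362504065

{"grip":1,"travel":[-0.57,0.07,0],"spin":0},{"grip":1,"travel":[-0.53,0.22,0],"spin":0},{"grip":1,"travel":[-0.46,0.35,0],"spin":0},{"grip":1,"travel":[-0.35,0.46,0],"spin":0},{"grip":1,"travel":[-0.22,0.53,0],"spin":0},{"grip":1,"travel":[-0.07,0.57,0],"spin":0},{"grip":1,"travel":[0.07,0.57,0],"spin":0},{"grip":1,"travel":[0.22,0.53,0],"spin":0},
{"grip":1,"travel":[0.35,0.46,0],"spin":0},{"grip":1,"travel":[0.46,0.35,0],"spin":0},{"grip":1,"travel":[0.53,0.22,0],"spin":0},{"grip":1,"travel":[0.57,0.07,0],"spin":0},{"grip":1,"travel":[0.57,-0.07,0],"spin":0},{"grip":1,"travel":[0.53,-0.22,0],"spin":0},{"grip":1,"travel":[0.46,-0.35,0],"spin":0},{"grip":1,"travel":[0.35,-0.46,0],"spin":0},
{"grip":1,"travel":[0.22,-0.53,0],"spin":0},{"grip":1,"travel":[0.07,-0.57,0],"spin":0},{"grip":1,"travel":[-0.07,-0.57,0],"spin":0},{"grip":1,"travel":[-0.22,-0.53,0],"spin":0},{"grip":1,"travel":[-0.35,-0.46,0],"spin":0},{"grip":1,"travel":[-0.46,-0.35,0],"spin":0},{"grip":1,"travel":[-0.53,-0.22,0],"spin":0},{"grip":1,"travel":[-0.57,-0.07,0],"spin":0},
```

At the stop: the force rises while the TCP stays put. Now I'll open it two turns.

```bash
python3 -m handwheel '[{"grip":1,"travel":[-0.7,0.07,0],"spin":0},{"grip":1,"travel":[-0.53,0.22,0],"spin":0},{"grip":1,"travel":[-0.46,0.35,0],"spin":0},{"grip":1,"travel":[-0.35,0.46,0],"spin":0},{"grip":1,"travel":[-0.22,0.53,0],"spin":0},{"grip":1,"travel":[-0.07,0.57,0],"spin":0},{"grip":1,"travel":[0.07,0.57,0],"spin":0},{"grip":1,"travel":[0.22,0.53,0],"spin":0}]'; python3 st.py
python3 -m handwheel '[{"grip":1,"travel":[0.35,0.46,0],"spin":0},{"grip":1,"travel":[0.46,0.35,0],"spin":0},{"grip":1,"travel":[0.53,0.22,0],"spin":0},{"grip":1,"travel":[0.57,0.07,0],"spin":0},{"grip":1,"travel":[0.57,-0.07,0],"spin":0},{"grip":1,"travel":[0.53,-0.22,0],"spin":0},{"grip":1,"travel":[0.46,-0.35,0],"spin":0},{"grip":1,"travel":[0.35,-0.46,0],"spin":0}]'; python3 st.py
python3 -m handwheel '[{"grip":1,"travel":[0.22,-0.53,0],"spin":0},{"grip":1,"travel":[0.07,-0.57,0],"spin":0},{"grip":1,"travel":[-0.07,-0.57,0],"spin":0},{"grip":1,"travel":[-0.22,-0.53,0],"spin":0},{"grip":1,"travel":[-0.35,-0.46,0],"spin":0},{"grip":1,"travel":[-0.46,-0.35,0],"spin":0},{"grip":1,"travel":[-0.53,-0.22,0],"spin":0},{"grip":1,"travel":[-0.57,-0.07,0],"spin":0}]'; python3 st.py
```

```text
time_s: 22.85
tcp_pos: [0.5035, -0.1881, 0.209]
eef_rot: [-180.0, -0.0, -99.0]
contact_force: [6.9, -6.7, 1.7]
gripper_width: 0.021
gripper_force: 25.0
phi 120.93197117656594 r 55.15304214737629 Ftang -3.8795692999396034 Frad -8.782198470830478 z 0.20904156349864184 -9.436065731646528 25.00082440674305 0.021031749211185283
time_s: 23.85
tcp_pos: [0.489, -0.2815, 0.2089]
eef_rot: [-180.0, 0.1, -99.0]
contact_force: [4.1, 11.0, 10.0]
gripper_width: 0.0209
gripper_force: 25.0
phi 239.2716040656915 r 54.89053001197465 Ftang -3.830028715328485 Frad -11.096638865612508 z 0.20889243636236343 1.1811497799608877 25.004119800869375 0.020871452878808996
time_s: 24.85
tcp_pos: [0.5786, -0.2491, 0.209]
eef_rot: [-179.9, -0.1, -99.0]
contact_force: [4.0, -3.8, 4.5]
gripper_width: 0.0208
gripper_force: 25.0
phi 358.8019971186221 r 55.40656310817823 Ftang -3.0523777989768104 Frad 4.56844224214512 z 0.20902922930200166 -3.562544082300955 25.00076978467405 0.020769542921308403
```

```bash
python3 -m handwheel '[{"grip":1,"travel":[-0.57,0.07,0],"spin":0},{"grip":1,"travel":[-0.53,0.22,0],"spin":0},{"grip":1,"travel":[-0.46,0.35,0],"spin":0},{"grip":1,"travel":[-0.35,0.46,0],"spin":0},{"grip":1,"travel":[-0.22,0.53,0],"spin":0},{"grip":1,"travel":[-0.07,0.57,0],"spin":0},{"grip":1,"travel":[0.07,0.57,0],"spin":0},{"grip":1,"travel":[0.22,0.53,0],"spin":0}]'; python3 st.py
python3 -m handwheel '[{"grip":1,"travel":[0.35,0.46,0],"spin":0},{"grip":1,"travel":[0.46,0.35,0],"spin":0},{"grip":1,"travel":[0.53,0.22,0],"spin":0},{"grip":1,"travel":[0.57,0.07,0],"spin":0},{"grip":1,"travel":[0.57,-0.07,0],"spin":0},{"grip":1,"travel":[0.53,-0.22,0],"spin":0},{"grip":1,"travel":[0.46,-0.35,0],"spin":0},{"grip":1,"travel":[0.35,-0.46,0],"spin":0}]'; python3 st.py
python3 -m handwheel '[{"grip":1,"travel":[0.22,-0.53,0],"spin":0},{"grip":1,"travel":[0.07,-0.57,0],"spin":0},{"grip":1,"travel":[-0.07,-0.57,0],"spin":0},{"grip":1,"travel":[-0.22,-0.53,0],"spin":0},{"grip":1,"travel":[-0.35,-0.46,0],"spin":0},{"grip":1,"travel":[-0.46,-0.35,0],"spin":0},{"grip":1,"travel":[-0.53,-0.22,0],"spin":0},{"grip":1,"travel":[-0.57,-0.07,0],"spin":0}]'; python3 -m handwheel '[{"grip":1,"travel":[0,0,0],"spin":0},{"grip":1,"travel":[0,0,0],"spin":0}]'; python3 st.py
python3 - <<'E'
from h import *
s=viewer.capture("side")[...,::-1];t=viewer.capture("top")[...,::-1]
a=s[150:300,250:430];b=t[130:330,230:470]
cv2.imwrite("pics/end.png",np.hstack([cv2.resize(a,(480,400),interpolation=2),cv2.resize(b,(320,267),interpolation=2).copy() if 0 else cv2.copyMakeBorder(cv2.resize(b,(320,267),interpolation=2),0,133,0,0,0)]))
E
```

```text
time_s: 25.85
tcp_pos: [0.5035, -0.1881, 0.209]
eef_rot: [-180.0, -0.0, -99.0]
contact_force: [6.2, -5.4, 2.5]
gripper_width: 0.0209
gripper_force: 25.0
phi 120.92714467942385 r 55.13946597985803 Ftang -3.732138391594244 Frad -7.296354335187667 z 0.20903106609175864 -9.417551204373156 25.001305136829615 0.020894445034776516
time_s: 26.85
tcp_pos: [0.4891, -0.2816, 0.2089]
eef_rot: [-180.0, 0.1, -99.0]
contact_force: [5.2, 10.8, 9.5]
gripper_width: 0.0208
gripper_force: 25.0
phi 239.43330026786438 r 54.89232140380609 Ftang -2.8962666850838072 Frad -11.619612894441763 z 0.20891086718748558 1.1959629094875264 25.00433455221355 0.02084520931088089
time_s: 27.85
tcp_pos: [0.5786, -0.2493, 0.209]
eef_rot: [-179.9, -0.1, -99.0]
contact_force: [4.3, -4.5, 5.3]
gripper_width: 0.0208
gripper_force: 25.0
time_s: 28.1
tcp_pos: [0.5788, -0.2478, 0.209]
eef_rot: [-179.9, 0.0, -99.0]
contact_force: [6.6, 1.9, 4.6]
gripper_width: 0.0211
gripper_force: 25.0
phi 0.14164620349248125 r 55.37189080731255 Ftang 2.9216935726784667 Frad 6.248288037926665 z 0.20902179376167462 -3.5046855937570514 25.00127532170154 0.021113117743116083
```

View pics/end.png

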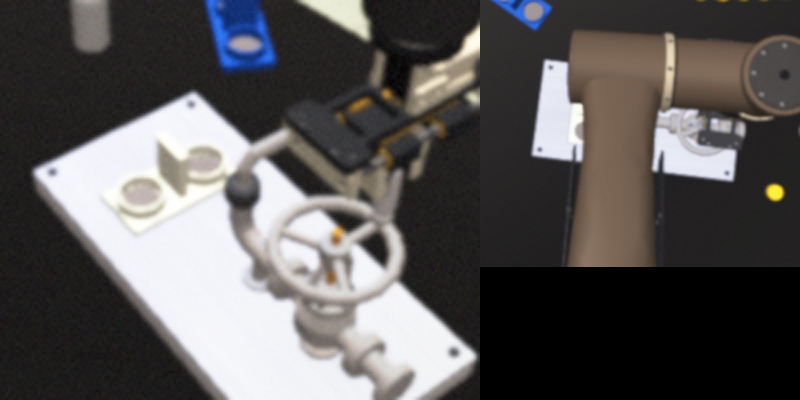

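The picture shows the nest home in the pocket, the stem raised, and the fingers on the handle at the same spot as when it was shut. The TCP matches to 0.2 mm.

```bash
python3 -c "
from plant import close_job
print(close_job())"
```

```text
the job is handed in; nothing more can be done
None
```

Job handed in at about 28 s: the white nest is home in the pocket and let go, the valve was shut against its stop and then opened two turns, and the gripper still holds the handle. No verdict came back, so this rests on my own pose, force and picture checks; I did not re-check the bottles and the cap against their starting positions.

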